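Set a painter's place

ROBOT

A 6-joint arm with a two-finger parallel gripper is mounted at the origin on the work surface. World frame = base frame: x ahead of the robot, y to its left, z up, the work surface at z = 0. Lengths are in m, angles in degrees, forces in N, time in s.
With the tool pointing down it reaches from about 0.25 to 0.725 m from the base axis. Payload 9.7 kg.
Tool frame: the origin (TCP) lies on the centre line of the jaws, within the pads' length; the fingertips stand 19 mm ahead of it and the grasp point (between the pads) is the TCP (bot.tcp_to_tips is the z of the fingertips in the tool frame, in m); z points along the fingers, y is the line along which they close (so a half turn about z gives the same grasp; the last joint's range is limited). The gripper opens to 85 mm and grips with 20 to 120 N. Pads are 22 mm wide; open, the fingers measure 114 mm over their backs; the gripper's body (76 mm by 85 mm) begins 54 mm behind the grasp point. The pads swing forward as they close: fully open they stand 13 mm farther back than shut.
Start: joints at [-67.38, 4.979, 10.078, 95.1, 0, 90], TCP at [0.212, -0.508, 0.25] pointing down, gripper open.
Joint ranges: [-179.16, 179.16], [-48.56, 103.87], [-65.8, 70.77], [-126.05, 130.52], [-82.76, 87.17], [-180, 180]. Speed limits (degrees/s): [127.2, 127.2, 147.25, 180, 180, 180].

INTERFACE

Orientations are given as [roll, pitch, yaw] about the fixed x, y, z axes, in that order (R = Rz(yaw) Ry(pitch) Rx(roll)).
In Python, from workcell import bot gives the robot as it stands. The module is installed in compiled form; this text tells all that it offers.
- The arm moves only by the tool play_rows, never from a script. Its argument "increments" is a list of rows, each an object with "slide": the shift along the tool's x, y, z in mm, a list of three; "angular": the turn, a rotation vector about the tool's x, y, z in degrees, a list of three; "claw": the opening, from -1 (shut) to 1 (fully open). In form: [{"slide": [x, y, z], "angular": [rx, ry, rz], "claw": claw}, ...]. A call has 1 to 8 rows; each row shifts and turns the commanded pose from where the row before left it, along the tool's axes as they then stand; what a row does not reach is not made up. A row lasts 1/10 s, in which the tool goes at most 50 mm and 8.59 degrees, less where a joint would pass 70% of its speed; a pose out of reach is approached as far as the arm can. A call is refused whole if a number of a shift passes 50 or a number of a turn 8.59, either way. A call with a gripper value outside its range is refused whole. The fingers move at their own pace and stop on an object; "squeeze" is the grip in N (left out, the last holds). Time passes only in rows, so rows that do not move let the fingers close. It gives the time, the measured TCP pose, the force, the opening and the grip force at its end, in the units of the state.
- bot.get_obs(): the state, without advancing time (a new reading comes with each control period).
- bot.camera(name): name is "scene" or "top" or "wrist"; returns the picture (400x640x3 uint8, red, green, blue); there is no depth.
- bot.camera_info(name): a dict with "fovy" (degrees; the focal length in pixels is half the picture's height over the tangent of half this angle, whatever the lens; pixels are square), "cx", "cy" (the principal point, pixels), "R" (3x3) and "t" (3): a world point X has camera coordinates R X + t. Camera axes: x right, y down, z forward; pixel columns grow to the right and rows downward; lengths in m; the calibration is good to about 2 mm. A picture is of the moment at which its call begins: read the wrist's pose just before it. camera_info takes no time and is no camera call; for the wrist camera it gives the pose at the moment of the call.
- bot.job_done(): hands the job in; it is judged then, once.
The state is a dict: "time": time; "q": joint angles; "qd": joint speeds; "joint_efforts": joint torques, N m; "ee_pos": TCP position; "tcp_rot": TCP orientation; "wrist_force": force on the tool from outside, world axes, zero at the start; "torque": the same for the moment, N m; "opening": finger opening in m; "grasp_force": force on a finger pad.
Only numpy, scipy, OpenCV 4.12 (cv2) and the standard library are available. Lean on these libraries where they do the work, as an engineer would, in place of code of your own. Each camera call takes 0.05 s, during which the arm holds its last target. There are 200 camera calls.

TASK

Set this place for the next painter, who will sit where the robot stands, so left, right and behind are as seen from the robot. Stand the pale sage canister upright in the middle of the banding wheel and put the dark green lid on it, fully seated. Line up the paints in order of use in a straight row along the white palette tray's far edge, about 25 mm behind it: the blue colour pot behind the middle of the tray, the white primer jar to its left and the amber varnish bottle to its right, all upright on the table with gaps of about 25 mm from one to the next; leave the yellow pot and the brown jar where they stand.

Things in the scene. Friction and masses are not known exactly. Their poses are not given: they have to be found in the camera images.
- canister_center (a point): Pale sage-green open canister with a dark green line round its foot, loose, a hollow round pot 58 mm in outer diameter, 80 mm high, wall 4.5 mm, so the mouth is 49 mm across. The point is its centre, half-way up (40 mm above its underside); z is up, along its axis. 150 to 310 g.
- lid_center (a point): Dark green canister lid, loose, right way up, 52 mm high. From below: plug 41 mm across, 8 mm deep, that enters the canister's mouth; rim 62 mm across, 8 mm thick, that rests on its edge; low dome; knob 25 mm across, straight-sided 34 to 46 mm above the underside. The point is its centre, 26 mm above the underside; z is up. Seated, it is 58 mm above the canister's centre. 50 to 100 g.
- jar_center (a point): White primer jar with a white screw cap and a pale blue label band, loose, 44 mm in diameter and 62 mm high. The point is its centre, half-way up (31 mm); z is up. 60 to 130 g.
- pot_center (a point): Blue colour pot, a squat blue paint pot with a blue cap, loose, 44 mm in diameter and 46 mm high. The point is its centre, half-way up (23 mm); z is up. 60 to 130 g.
- bottle_center (a point): Amber-brown varnish bottle with a tan label and a narrow white flip cap, loose, 85 mm high; its body is a cylinder 40 mm in diameter up to 56 mm, then a shoulder and a cap 23 mm in diameter. The point is its centre, half-way up (42.5 mm); z is up. 55 to 110 g.
- wheel_top (a point): Banding wheel: a round aluminium turntable 150 mm in diameter with dark centring rings, on a foot fixed to the table. The point is the centre of its flat top, 45 mm above the table; z is up. It turns stiffly about that centre if twisted; its angle does not matter.
- tray: White card palette tray with dabs of paint, fixed on the table, 130 mm deep (its x axis) and 190 mm wide (its y axis), 10 mm high. The origin is the centre of its underside; x points away from the robot to its far long edge, which lies 65 mm from the origin, and y points to the robot's left; it is turned by up to 9 degrees.
- ypot_center (a point): A bystander that stays where it stands. Yellow paint pot, loose, 44 mm in diameter and 46 mm high. The point is its centre, 23 mm up; z is up.
- bjar_center (a point): A bystander that stays where it stands. Brown jar with a black cap, loose, 44 mm in diameter and 62 mm high. The point is its centre, 31 mm up; z is up.
Mind the look-alikes: they are no part of the job. Several things have the shape of the tray; the one meant has the colours described above.

How it is judged:
By the outcome, as a careful person would: the job done as asked, in the order asked, and still so for the second after the job is handed in, with the robot touching nothing.
It also fails if it takes over 136 s, if anything falls off the work surface, if the arm or the gripper's body presses on something with over 40 N, if the wrist force passes 120 N, or if a joint passes its speed limit or range.

## Working session

There is one attempt and no reset: what is moved stays moved. The work goes in short steps, Python scripts to look and compute and a tool call to move; the robot and the scene stay as the last step left them, time stands still between calls to the robot, and variables do not carry over. Pictures are saved under pics/ and viewed, at most 17 in all, crops included, and the job is handed in when it is done.

Besides the shell and the picture viewer there is one more tool, called after ">>>" as name([rows], argument=value, ...), one row to a line, values as JSON. play_rows: Moves the arm, as the interface text tells. Its arguments: {"type":"object","properties":{"increments":{"type":"array"},"squeeze":{"type":"number"}},"required":["increments"]}

```bash
mkdir -p pics; python3 - <<'E'
from workcell import bot
import cv2,numpy as np
for n in("scene","top"):
    im=bot.camera(n);cv2.imwrite(f"pics/{n}0.png",im[:,:,::-1]);i=bot.camera_info(n);print(n,i)
o=bot.get_obs();print(o)
E
```

```text
scene {'fovy': 42.53648746383535, 'cx': 318.6516255834356, 'cy': 192.692251175168, 'R': array([[-0.5350334 ,  0.84457809,  0.0206667 ],
       [ 0.50987253,  0.34231198, -0.78921005],
       [-0.67362398, -0.41171635, -0.61377552]]), 't': array([ 0.26945044, -0.19697526,  1.755384  ])}
top {'fovy': 53.91424407937964, 'cx': 318.7822394254373, 'cy': 187.0752657975558, 'R': array([[-0.01376183, -0.99988544,  0.00630198],
       [-0.97601762,  0.01206339, -0.21735701],
       [ 0.21725609, -0.00914207, -0.97607183]]), 't': array([-0.01331466,  0.49357058,  0.91954091])}
{'time': 0.1, 'q': array([-6.73804343e+01,  5.00709055e+00,  1.00387109e+01,  9.51008225e+01,
       -2.25191145e-04,  9.00007384e+01]), 'qd': array([ 0.04680686, -0.06813067,  0.10914651,  0.01045905,  0.11228265,
       -0.12981509]), 'joint_efforts': array([ 7.48447255e-04, -5.21562624e+01,  4.65651977e+01,  1.59188843e-02,
       -4.76190871e-05,  1.09718928e-05]), 'ee_pos': array([ 0.21145983, -0.50751378,  0.24965966]), 'tcp_rot': array([-1.79930798e+02,  2.26082855e-04,  2.26188276e+01]), 'wrist_force': array([-1.25772282, -0.92024114,  0.66380631]), 'torque': array([ 0.00753559, -0.0301297 , -0.01215966]), 'grasp_force': 0.0, 'opening': 0.08560578877038165}
```

View pics/top0.png

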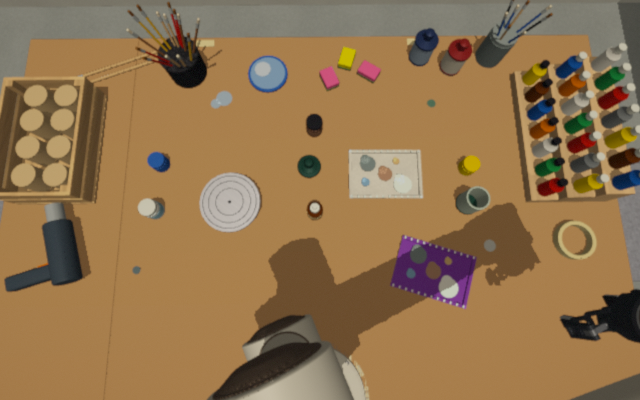

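View pics/scene0.png

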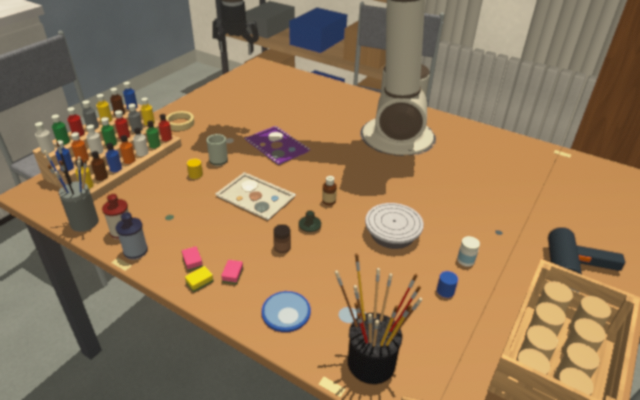

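The top view shows:
- **Canister:** (473,200).
- **Lid:** (309,166).
- **Primer jar:** (150,208).
- **Blue pot:** (158,161).
- **Bottle:** (315,209).
- **Wheel:** (230,202).
- **Bystanders:** yellow pot (471,165), brown jar (314,124).

There are two tray-shaped cards, at (386,174) and (434,270). The first is white and the second purple, so (386,174) fits. The scene view agrees. I'll confirm with one enlarged crop while measuring.

```bash
cat > h.py <<'E'
from workcell import bot
import cv2,numpy as np
def grab(n):
    i=bot.camera_info(n); return cv2.cvtColor(bot.camera(n),cv2.COLOR_RGB2BGR),i
def ray(i,u,v,z):
    f=200/np.tan(np.radians(i["fovy"]/2)); R,t=np.array(i["R"]),np.array(i["t"])
    d=R.T@np.array([(u-i["cx"])/f,(v-i["cy"])/f,1]); c=-R.T@t
    return (c+d*(z-c[2])/d[2])
def proj(i,X):
    f=200/np.tan(np.radians(i["fovy"]/2)); p=np.array(i["R"])@X+np.array(i["t"]); return f*p[0]/p[2]+i["cx"],f*p[1]/p[2]+i["cy"]
def blob(mask,u,v,r=30):
    m=np.zeros_like(mask); a,b=max(0,int(v-r)),max(0,int(u-r)); m[a:int(v+r),b:int(u+r)]=mask[a:int(v+r),b:int(u+r)]
    n,l,s,c=cv2.connectedComponentsWithStats(m)
    if n<2: return None
    k=1+np.argmax(s[1:,4]); return (l==k).astype(np.uint8)
def plan(xyz,yaw=None):
    "offset in tool axes mm, yaw turn about tool z"
    o=bot.get_obs(); from scipy.spatial.transform import Rotation as Ro
    R=Ro.from_euler('xyz',o["tcp_rot"],degrees=True).as_matrix()
    d=R.T@(np.array(xyz)-o["ee_pos"])*1000
    print("pose",o["ee_pos"].round(4),o["tcp_rot"].round(2),"t",round(o["time"],1),"open",round(o["opening"],4))
    print("slide",d.round(1),"tz turn",None if yaw is None else round(-(yaw-o["tcp_rot"][2]),2))
E
python3 - <<'E'
from h import *
im,i=grab("top")
hsv=cv2.cvtColor(im,cv2.COLOR_BGR2HSV)
cv2.imwrite("pics/crop.png",cv2.resize(im[105:305,130:510],(798,420),interpolation=cv2.INTER_CUBIC))
for n,(u,v) in dict(can=(470,205),lid=(309,168),jar=(149,207),jars=(155,212),pot=(158,161),bot=(315,212),wheel=(240,190),tray=(355,185),table=(340,220),yel=(471,165),br=(314,126),sh=(290,290)).items(): print(n,hsv[v,u])
E
```

```text
can [ 35  33 148]
lid [75 98 57]
jar [ 24  31 197]
jars [ 28  26 139]
pot [107 185 146]
bot [ 23  39 150]
wheel [ 15  17 185]
tray [ 21  42 194]
table [ 17 139 169]
yel [ 25 255 197]
br [30  9 28]
sh [ 15 146 108]
```

View pics/crop.png

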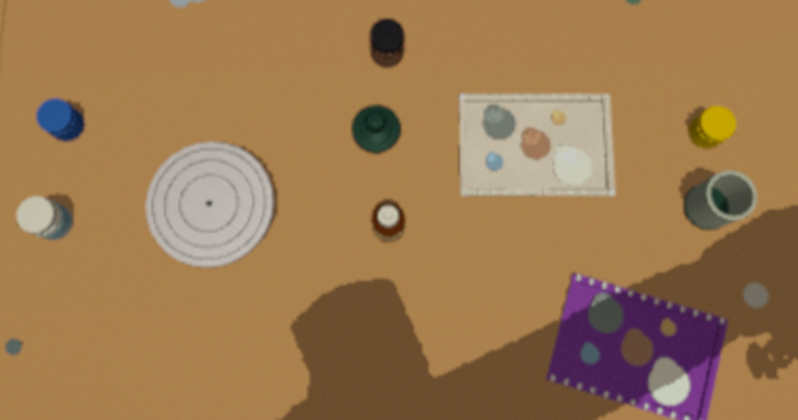

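The crop confirms it: white tray with dabs at crop (537,145), and the purple decoy at (640,345). All the loose things stand upright.

```bash
python3 - <<'E'
from h import *
im,i=grab("top"); hsv=cv2.cvtColor(im,cv2.COLOR_BGR2HSV)
P=dict(can=(731,196,.08),jar=(38,216,.062),pot=(56,117,.046),bottle=(388,215,.085),lid=(376,120,.052),yel=(719,124,.046),br=(387,36,.062))
for n,(u,v,z) in P.items(): print(n,ray(i,130+(u+.5)/2.1-.5,105+(v+.5)/2.1-.5,z)[:2].round(4))
m=((hsv[...,1]<95)&(hsv[...,2]>100)).astype(np.uint8)
w=blob(m,230,202,40); c=cv2.findContours(w,0,1)[0]; c=max(c,key=cv2.contourArea)[:,0]
q=np.array([ray(i,u,v,.043)[:2] for u,v in c],np.float32); print("wheel",cv2.minEnclosingCircle(q),cv2.fitEllipse(q))
w=blob(m,386,174,48); c=max(cv2.findContours(w,0,1)[0],key=cv2.contourArea)[:,0]
q=np.array([ray(i,u,v,.01)[:2] for u,v in c],np.float32); r=cv2.minAreaRect(q); print("tray",r)
print(cv2.boxPoints(r).round(4))
E
```

```text
can [ 0.4559 -0.401 ]
jar [0.4459 0.3949]
pot [0.5693 0.3899]
bottle [ 0.438  -0.0087]
lid [0.5592 0.0045]
yel [ 0.551  -0.4098]
br [ 0.6621 -0.0099]
wheel ((0.4620381295681, 0.20233729481697083), 0.07637626677751541) ((0.4621122181415558, 0.2022351622581482), (0.14984726905822754, 0.15067726373672485), 0.6923999190330505)
tray ((0.5383328199386597, -0.1938045620918274), (0.19200462102890015, 0.1323900818824768), 89.32921600341797)
[[ 0.471  -0.289 ]
 [ 0.6034 -0.2906]
 [ 0.6056 -0.0986]
 [ 0.4733 -0.097 ]]
```

>>> play_rows([
  {"slide": [0, 0, 15], "angular": [0, 0, 7.54], "claw": 1},
  {"slide": [0, 0, 15], "angular": [0, 0, 7.54], "claw": 1},
  {"slide": [0, 0, 15], "angular": [0, 0, 7.54], "claw": 1},
  {"slide": [48, -21, 0], "angular": [0, 0, 0], "claw": 1},
  {"slide": [48, -21, 0], "angular": [0, 0, 0], "claw": 1},
  {"slide": [48, -21, 0], "angular": [0, 0, 0], "claw": 1},
  {"slide": [48, -21, 0], "angular": [0, 0, 0], "claw": 1},
  {"slide": [48, -21, 0], "angular": [0, 0, 0], "claw": 1},
], squeeze=40)

```text
time: 1.0
ee_pos: [0.4422, -0.4063, 0.2052]
tcp_rot: [180.0, -0.0, -0.0]
wrist_force: [-0.3, -1.1, 1.2]
opening: 0.0856
grasp_force: 0.0
```

```bash
python3 - <<'E'
from h import *
plan([.456,-.401,.055],0)
im,i=grab("wrist"); cv2.imwrite("pics/w1.png",im)
print(proj(i,np.array([.456,-.401,.08])))
im,i=grab("top"); cv2.imwrite("pics/t1.png",im)
print(bot.get_obs()["ee_pos"])
E
```

```text
pose [ 0.4422 -0.4063  0.2052] [ 1.8e+02 -0.0e+00 -1.0e-02] t 1.0 open 0.0856
slide [ 13.8  -5.4 150.2] tz turn -0.01
(np.float64(319.3257762416544), np.float64(183.9776071131313))
[ 0.44496655 -0.40465259  0.20422962]
```

View pics/w1.png

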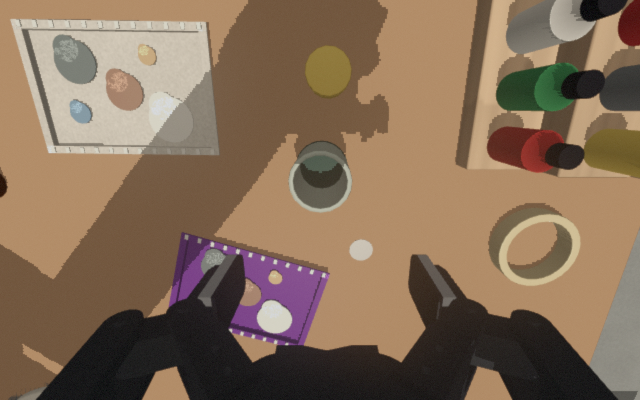

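The wrist view shows the canister mouth centred at (320,183), against a prediction of (319,184), so the estimates hold. Descending now.

>>> play_rows([
  {"slide": [4.5, -1.5, 40], "angular": [0, 0, 0], "claw": 1},
  {"slide": [0, 0, 40], "angular": [0, 0, 0], "claw": 1},
  {"slide": [0, 0, 40], "angular": [0, 0, 0], "claw": 1},
  {"slide": [0, 0, 28], "angular": [0, 0, 0], "claw": 1},
  {"slide": [0, 0, 0], "angular": [0, 0, 0], "claw": 1},
  {"slide": [0, 0, 0], "angular": [0, 0, 0], "claw": -1},
  {"slide": [0, 0, 0], "angular": [0, 0, 0], "claw": -1},
  {"slide": [0, 0, 0], "angular": [0, 0, 0], "claw": -1},
])

```text
time: 1.9
ee_pos: [0.446, -0.4069, 0.0601]
tcp_rot: [179.9, -0.2, -0.0]
wrist_force: [-1.1, 1.4, 7.8]
opening: 0.0558
grasp_force: 45.5
```

>>> play_rows([
  {"slide": [0, 0, 0], "angular": [0, 0, 0], "claw": -1},
  {"slide": [0, 0, 0], "angular": [0, 0, 0], "claw": -1},
  {"slide": [0, 0, 0], "angular": [0, 0, 0], "claw": -1},
  {"slide": [0, 0, 0], "angular": [0, 0, 0], "claw": -1},
])

```text
time: 2.3
ee_pos: [0.446, -0.4069, 0.0601]
tcp_rot: [179.8, -0.2, -0.0]
wrist_force: [-1.6, 0.5, 6.2]
opening: 0.0563
grasp_force: 45.5
```

The grip is about 10 mm off in x because the first rows were clipped. I'll open, shift and regrip.

>>> play_rows([
  {"slide": [0, 0, 0], "angular": [0, 0, 0], "claw": 1},
  {"slide": [0, 0, 0], "angular": [0, 0, 0], "claw": 1},
  {"slide": [0, 0, 0], "angular": [0, 0, 0], "claw": 1},
  {"slide": [5, 0, 2], "angular": [0, 0, 0], "claw": 1},
  {"slide": [5, 0, 2], "angular": [0, 0, 0], "claw": 1},
  {"slide": [0, 0, 0], "angular": [0, 0, 0], "claw": 1},
  {"slide": [0, 0, 0], "angular": [0, 0, 0], "claw": 1},
])

```text
time: 3.0
ee_pos: [0.4552, -0.4058, 0.0529]
tcp_rot: [-180.0, 0.0, 0.0]
wrist_force: [0.2, -0.2, 0.6]
opening: 0.0856
grasp_force: 0.0
```

```bash
python3 - <<'E'
from h import *
plan([.456,-.406,.056],0)
im,i=grab("wrist"); cv2.imwrite("pics/w2.png",im); print(proj(i,np.array([.456,-.406,.08])))
E
```

```text
pose [ 0.4552 -0.4058  0.0529] [-1.7998e+02  3.0000e-02  2.0000e-02] t 3.0 open 0.0856
slide [ 0.8  0.2 -3.1] tz turn 0.02
(np.float64(324.71860197145946), np.float64(309.1348843495726))
```

View pics/w2.png

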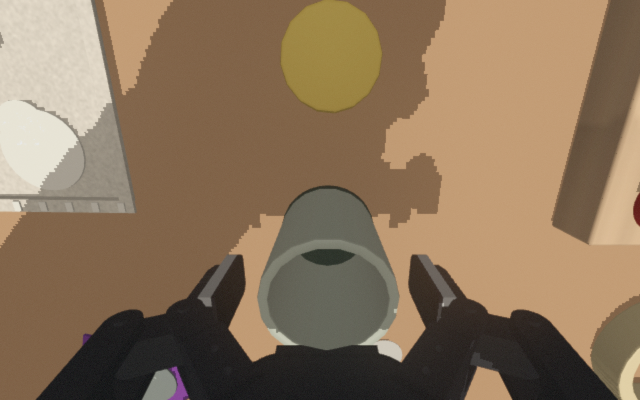

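The mouth is at (328,293), against (325,309) expected. The canister squirmed about 7 mm forward, so I'll follow it and regrip.

>>> play_rows([
  {"slide": [4, 0.5, 0], "angular": [0, 0, 0], "claw": 1},
  {"slide": [4, 0.5, 0], "angular": [0, 0, 0], "claw": 1},
  {"slide": [0, 0, 0], "angular": [0, 0, 0], "claw": 1},
  {"slide": [0, 0, 0], "angular": [0, 0, 0], "claw": -1},
  {"slide": [0, 0, 0], "angular": [0, 0, 0], "claw": -1},
  {"slide": [0, 0, 0], "angular": [0, 0, 0], "claw": -1},
  {"slide": [0, 0, 0], "angular": [0, 0, 0], "claw": -1},
  {"slide": [0, 0, 0], "angular": [0, 0, 0], "claw": -1},
])

```text
time: 3.85
ee_pos: [0.4631, -0.407, 0.0536]
tcp_rot: [180.0, -0.0, -0.0]
wrist_force: [0.1, 0.9, 3.2]
opening: 0.0578
grasp_force: 43.5
```

>>> play_rows([
  {"slide": [0, 0, -15], "angular": [0, 0, 0], "claw": -1},
  {"slide": [0, 0, -30], "angular": [0, 0, 0], "claw": -1},
  {"slide": [0, 0, -30], "angular": [0, 0, 0], "claw": -1},
  {"slide": [0, 0, -30], "angular": [0, 0, 0], "claw": -1},
  {"slide": [0, 0, -15], "angular": [0, 0, 0], "claw": -1},
  {"slide": [0, -20, 0], "angular": [0, 0, 0], "claw": -1},
  {"slide": [0, -40, 0], "angular": [0, 0, 0], "claw": -1},
  {"slide": [0, -40, 0], "angular": [0, 0, 0], "claw": -1},
])

```text
time: 4.65
ee_pos: [0.4626, -0.3061, 0.1727]
tcp_rot: [-180.0, 0.1, -0.1]
wrist_force: [0.7, 0.4, -2.6]
opening: 0.0577
grasp_force: 44.0
```

```bash
python3 - <<'E'
from h import *
plan([.462,.202,.15],0)
im,i=grab("wrist"); cv2.imwrite("pics/w3.png",im)
o=bot.get_obs(); print(o["ee_pos"]); p=o["ee_pos"].copy(); p[2]+=.0265; print(proj(i,p))
E
```

```text
pose [ 0.4626 -0.3061  0.1727] [-1.7996e+02  5.0000e-02 -8.0000e-02] t 4.7 open 0.0577
slide [  -1.3 -508.1   23. ] tz turn -0.08
[ 0.46247275 -0.30109798  0.17314925]
(np.float64(311.8140680778373), np.float64(310.95074032052213))
```

View pics/w3.png

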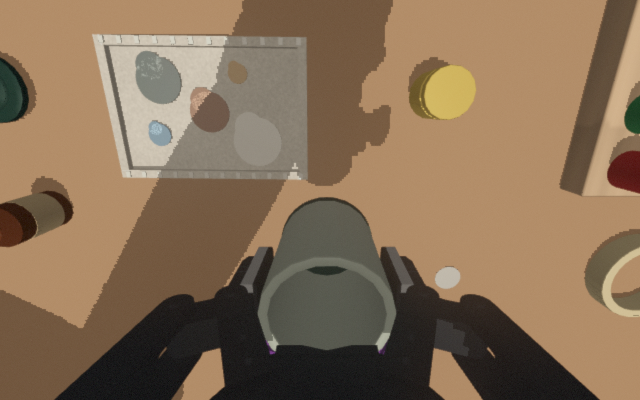

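The canister is centred between the pads: mouth about (327,310), predicted about (324,311). Carrying it to the wheel.

>>> play_rows([
  {"slide": [0, -35, 0], "angular": [0, 0, 0], "claw": -1},
  {"slide": [0, -40, 0], "angular": [0, 0, 0], "claw": -1},
  {"slide": [0, -40, 0], "angular": [0, 0, 0], "claw": -1},
  {"slide": [0, -40, 0], "angular": [0, 0, 0], "claw": -1},
  {"slide": [0, -40, 0], "angular": [0, 0, 0], "claw": -1},
  {"slide": [0, -40, 0], "angular": [0, 0, 0], "claw": -1},
  {"slide": [0, -40, 0], "angular": [0, 0, 0], "claw": -1},
  {"slide": [0, -40, 0], "angular": [0, 0, 0], "claw": -1},
])

```text
time: 5.5
ee_pos: [0.4626, 0.0051, 0.1732]
tcp_rot: [-179.8, 0.0, 0.5]
wrist_force: [0.8, 0.7, -2.1]
opening: 0.058
grasp_force: 44.6
```

>>> play_rows([
  {"slide": [0, -40, 0], "angular": [0, 0, 0], "claw": -1},
  {"slide": [0, -40, 0], "angular": [0, 0, 0], "claw": -1},
  {"slide": [0, -40, 0], "angular": [0, 0, 0], "claw": -1},
  {"slide": [0, -35, 0], "angular": [0, 0, 0], "claw": -1},
  {"slide": [0, -20, 0], "angular": [0, 0, 0], "claw": -1},
  {"slide": [0, 0, 0], "angular": [0, 0, 0], "claw": -1},
  {"slide": [0, 0, 0], "angular": [0, 0, 0], "claw": -1},
])

```text
time: 6.2
ee_pos: [0.4613, 0.0806, 0.1789]
tcp_rot: [-175.7, 0.1, 7.5]
wrist_force: [-0.2, 0.5, -2.5]
opening: 0.0577
grasp_force: 44.8
```

```bash
python3 - <<'E'
from h import *
o=bot.get_obs(); print(o["q"].round(1),o["qd"].round(1),o["ee_pos"],o["tcp_rot"])
plan([.462,.202,.15],0)
E
```

```text
[  7.5  -7.1  -9.8  87.3   4.3 179.9] [-0.5 -0.1 -0.2  0.  -0.2 -0. ] [0.46130893 0.08061129 0.17887225] [-1.75704461e+02  5.29936429e-02  7.52774234e+00]
pose [0.4613 0.0806 0.1789] [-1.757e+02  5.000e-02  7.530e+00] t 6.2 open 0.0577
slide [  16.6 -117.8   37.8] tz turn 7.53
```

Joint 6 is at its limit, because yaw must exceed q1. I'll turn the tool towards yaw 90, which is comfortable everywhere.

>>> play_rows([
  {"slide": [0, 0, 0], "angular": [0, 0, -8], "claw": -1},
  {"slide": [0, 0, 0], "angular": [0, 0, -8], "claw": -1},
  {"slide": [0, 0, 0], "angular": [0, 0, -8], "claw": -1},
  {"slide": [0, 0, 0], "angular": [0, 0, -8], "claw": -1},
  {"slide": [0, 0, 0], "angular": [0, 0, -8], "claw": -1},
  {"slide": [0, 0, 0], "angular": [0, 0, -8], "claw": -1},
  {"slide": [0, 0, 0], "angular": [0, 0, -8], "claw": -1},
  {"slide": [0, 0, 0], "angular": [0, 0, -8], "claw": -1},
])

```text
time: 7.0
ee_pos: [0.4613, 0.0802, 0.1788]
tcp_rot: [-178.1, -3.8, 71.7]
wrist_force: [0.3, 0.5, -2.2]
opening: 0.0575
grasp_force: 44.8
```

```bash
cat >> h.py <<'E'
from scipy.spatial.transform import Rotation as Ro
def to(xyz,yaw=90):
    "rotvec to do first (tool axes), then slide in the target tool axes"
    o=bot.get_obs(); R=Ro.from_euler('xyz',o["tcp_rot"],degrees=True); T=Ro.from_euler('xyz',[180,0,yaw],degrees=True)
    print("pose",o["ee_pos"].round(4),o["tcp_rot"].round(2),"t",round(o["time"],1),"q",o["q"].round(0))
    print("rotvec",(R.inv()*T).as_rotvec(degrees=True).round(2),"slide",(T.inv().apply(np.array(xyz)-o["ee_pos"])*1000).round(1))
E
python3 -c "
from h import *
to([.462,.202,.15])"
```

```text
pose [0.4613 0.0802 0.1788] [-178.09   -3.85   71.74] t 7.0 q [  7.  -7. -10.  87.   4. 116.]
rotvec [ -1.28  -4.12 -18.18] slide [121.8   0.7  28.8]
```

>>> play_rows([
  {"slide": [0, 0, 0], "angular": [-0.4, -1.4, -6.1], "claw": -1},
  {"slide": [0, 0, 0], "angular": [-0.4, -1.4, -6.1], "claw": -1},
  {"slide": [0, 0, 0], "angular": [-0.4, -1.4, -6.0], "claw": -1},
  {"slide": [40, 0, 0], "angular": [0, 0, 0], "claw": -1},
  {"slide": [40, 0, 0], "angular": [0, 0, 0], "claw": -1},
  {"slide": [35, 0, 0], "angular": [0, 0, 0], "claw": -1},
  {"slide": [0, 0, 0], "angular": [0, 0, 0], "claw": -1},
  {"slide": [0, 0, 0], "angular": [0, 0, 0], "claw": -1},
])

```text
time: 7.8
ee_pos: [0.4617, 0.196, 0.1785]
tcp_rot: [-179.9, 0.1, 89.8]
wrist_force: [-0.5, -0.6, -2.3]
opening: 0.0578
grasp_force: 44.7
```

```bash
python3 -c "
from h import *
to([.462,.202,.101])"
```

```text
pose [0.4617 0.196  0.1785] [-1.7986e+02  8.0000e-02  8.9810e+01] t 7.8 q [ 23.  -2.  -5.  87.  -0. 113.]
rotvec [-0.14  0.08 -0.19] slide [ 6.   0.3 77.5]
```

>>> play_rows([
  {"slide": [6, 0.3, 20], "angular": [-0.1, 0, -0.2], "claw": -1},
  {"slide": [0, 0, 30], "angular": [0, 0, 0], "claw": -1},
  {"slide": [0, 0, 20], "angular": [0, 0, 0], "claw": -1},
  {"slide": [0, 0, 6], "angular": [0, 0, 0], "claw": -1},
  {"slide": [0, 0, 2], "angular": [0, 0, 0], "claw": -1},
  {"slide": [0, 0, 0], "angular": [0, 0, 0], "claw": -1},
  {"slide": [0, 0, 0], "angular": [0, 0, 0], "claw": -1},
])

```text
time: 8.5
ee_pos: [0.4626, 0.2018, 0.1021]
tcp_rot: [179.9, 0.0, 89.9]
wrist_force: [-0.6, -0.4, -2.8]
opening: 0.0579
grasp_force: 44.7
```

>>> play_rows([
  {"slide": [0, 0, 2], "angular": [0, 0, 0], "claw": -1},
  {"slide": [0, 0, 2], "angular": [0, 0, 0], "claw": -1},
  {"slide": [0, 0, 0], "angular": [0, 0, 0], "claw": -1},
  {"slide": [0, 0, 0], "angular": [0, 0, 0], "claw": -1},
])

```text
time: 8.9
ee_pos: [0.4624, 0.2021, 0.0985]
tcp_rot: [179.9, 0.0, 90.0]
wrist_force: [-2.3, -2.1, 8.5]
opening: 0.0581
grasp_force: 45.5
```

Contact (about 10 N). Releasing and rising.

>>> play_rows([
  {"slide": [0, 0, 0], "angular": [0, 0, 0], "claw": 1},
  {"slide": [0, 0, 0], "angular": [0, 0, 0], "claw": 1},
  {"slide": [0, 0, 0], "angular": [0, 0, 0], "claw": 1},
  {"slide": [0, 0, -25], "angular": [0, 0, 0], "claw": 1},
  {"slide": [0, 0, -40], "angular": [0, 0, 0], "claw": 1},
  {"slide": [0, 0, -40], "angular": [0, 0, 0], "claw": 1},
  {"slide": [0, 0, 0], "angular": [0, 0, 0], "claw": 1},
])

```text
time: 9.6
ee_pos: [0.4636, 0.2027, 0.2073]
tcp_rot: [179.6, -0.1, 90.0]
wrist_force: [0.1, -0.7, -0.6]
opening: 0.0857
grasp_force: 0.0
```

```bash
python3 - <<'E'
from h import *
im,i=grab("wrist"); cv2.imwrite("pics/w4.png",im)
print(proj(i,np.array([.4624,.2021,.125])),proj(i,np.array([.4621,.2022,.045])),proj(i,np.array([.387,.2022,.045])),proj(i,np.array([.4621,.1272,.045])),proj(i,np.array([.4621,.2772,.045])))
to([.5592,.0045,.16])
E
```

```text
(np.float64(326.0624478720924), np.float64(216.32509414708224)) (np.float64(325.3386986847039), np.float64(188.76855152841796)) (np.float64(252.93661551193654), np.float64(189.04664822520533)) (np.float64(325.55850874291997), np.float64(253.42907680359292)) (np.float64(325.08177858920936), np.float64(113.19153533881357))
pose [0.4631 0.2024 0.2045] [ 1.7977e+02 -6.0000e-02  8.9970e+01] t 9.7 q [ 24.  -2.  -2.  90.  -0. 114.]
rotvec [ 0.23 -0.06 -0.03] slide [-197.9   96.1   44.5]
```

View pics/w4.png

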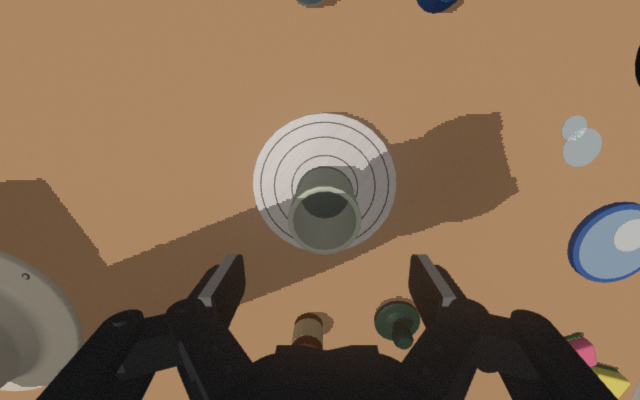

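The canister stands centred on the wheel: mouth (325,219) against (326,216) predicted, inside the rings. Next is the dark green lid.

>>> play_rows([
  {"slide": [-30, 15, 0], "angular": [0.2, 0, 0], "claw": 1},
  {"slide": [-40, 20, 0], "angular": [0, 0, 0], "claw": 1},
  {"slide": [-40, 20, 10], "angular": [0, 0, 0], "claw": 1},
  {"slide": [-40, 20, 15], "angular": [0, 0, 0], "claw": 0.4},
  {"slide": [-30, 13, 15], "angular": [0, 0, 0], "claw": 0.4},
  {"slide": [-18, 8, 5], "angular": [0, 0, 0], "claw": 0.4},
  {"slide": [0, 0, 0], "angular": [0, 0, 0], "claw": 0.4},
  {"slide": [0, 0, 0], "angular": [0, 0, 0], "claw": 0.4},
])

```text
time: 10.45
ee_pos: [0.5572, 0.0038, 0.1556]
tcp_rot: [-179.7, 0.0, 89.9]
wrist_force: [-0.4, -0.2, -0.0]
opening: 0.06
grasp_force: 0.0
```

```bash
python3 - <<'E'
from h import *
im,i=grab("wrist"); hsv=cv2.cvtColor(im,cv2.COLOR_BGR2HSV)
print(proj(i,np.array([.5592,.0045,.052])),proj(i,np.array([.5592,.0045,.016])))
cv2.imwrite("pics/w5.png",im)
to([.5592,.0045,.053])
E
```

```text
(np.float64(331.2349684451886), np.float64(205.54806020449888)) (np.float64(330.84265723612594), np.float64(193.4358825209151))
pose [0.5573 0.0043 0.1562] [-1.7973e+02  3.0000e-02  8.9980e+01] t 10.5 q [ 0.  5.  0. 85. -0. 90.]
rotvec [-0.27  0.03 -0.02] slide [  0.2   1.9 103.2]
```

View pics/w5.png

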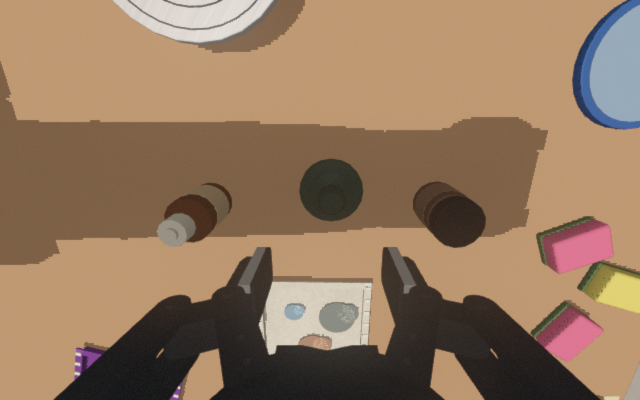

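The lid rim is at (331,190), predicted (331,193), so it lies about 1.5 mm further along tool x. Descending to the knob.

>>> play_rows([
  {"slide": [1.5, 2, 20], "angular": [-0.3, 0, 0], "claw": 0.2},
  {"slide": [0, 0, 30], "angular": [0, 0, 0], "claw": 0.2},
  {"slide": [0, 0, 30], "angular": [0, 0, 0], "claw": 0.2},
  {"slide": [0, 0, 15], "angular": [0, 0, 0], "claw": 0.2},
  {"slide": [0, 0, 8], "angular": [0, 0, 0], "claw": 0.2},
  {"slide": [0, 0, 0], "angular": [0, 0, 0], "claw": 0.2},
  {"slide": [0, 0, 0], "angular": [0, 0, 0], "claw": 0.2},
])

```text
time: 11.2
ee_pos: [0.5604, 0.0055, 0.055]
tcp_rot: [179.8, 0.0, 90.0]
wrist_force: [-1.0, -0.5, 0.3]
opening: 0.051
grasp_force: 0.0
```

>>> play_rows([
  {"slide": [0, 0, 0], "angular": [0, 0, 0], "claw": -1},
  {"slide": [0, 0, 0], "angular": [0, 0, 0], "claw": -1},
  {"slide": [0, 0, 0], "angular": [0, 0, 0], "claw": -1},
  {"slide": [0, 0, 0], "angular": [0, 0, 0], "claw": -1},
  {"slide": [0, 0, 0], "angular": [0, 0, 0], "claw": -1},
])

```text
time: 11.7
ee_pos: [0.5605, 0.0053, 0.0549]
tcp_rot: [179.8, 0.0, 90.0]
wrist_force: [0.5, -0.5, 5.9]
opening: 0.0229
grasp_force: 39.2
```

The opening of 22.9 mm suggests I'm on the knob's rounded top. I'll regrip a few mm lower.

>>> play_rows([
  {"slide": [0, 0, 0], "angular": [0, 0, 0], "claw": 0.0},
  {"slide": [0, 0, 0], "angular": [0, 0, 0], "claw": 0.0},
  {"slide": [0, 0, 5], "angular": [0, 0, 0], "claw": 0.0},
  {"slide": [0, 0, 4], "angular": [0, 0, 0], "claw": 0.0},
  {"slide": [0, 0, 0], "angular": [0, 0, 0], "claw": -1},
  {"slide": [0, 0, 0], "angular": [0, 0, 0], "claw": -1},
  {"slide": [0, 0, 0], "angular": [0, 0, 0], "claw": -1},
  {"slide": [0, 0, 0], "angular": [0, 0, 0], "claw": -1},
])

```text
time: 12.5
ee_pos: [0.5598, 0.0053, 0.0446]
tcp_rot: [179.9, 0.0, 90.0]
wrist_force: [0.5, -0.4, -1.4]
opening: 0.0231
grasp_force: 39.2
```

>>> play_rows([
  {"slide": [0, 0, -15], "angular": [0, 0, 0], "claw": -1},
  {"slide": [0, 0, -30], "angular": [0, 0, 0], "claw": -1},
  {"slide": [0, 0, -40], "angular": [0, 0, 0], "claw": -1},
  {"slide": [0, 0, -40], "angular": [0, 0, 0], "claw": -1},
  {"slide": [0, 0, -30], "angular": [0, 0, 0], "claw": -1},
  {"slide": [15, -8, -10], "angular": [0, 0, 0], "claw": -1},
  {"slide": [30, -15, 0], "angular": [0, 0, 0], "claw": -1},
  {"slide": [30, -15, 0], "angular": [0, 0, 0], "claw": -1},
])

```text
time: 13.3
ee_pos: [0.5208, 0.0814, 0.2099]
tcp_rot: [179.9, 0.0, 89.9]
wrist_force: [0.1, 0.9, -0.8]
opening: 0.0232
grasp_force: 39.4
```

>>> play_rows([
  {"slide": [30, -15, 0], "angular": [0, 0, 0], "claw": -1},
  {"slide": [30, -15, 0], "angular": [0, 0, 0], "claw": -1},
  {"slide": [30, -15, 0], "angular": [0, 0, 0], "claw": -1},
  {"slide": [20, -10, 0], "angular": [0, 0, 0], "claw": -1},
  {"slide": [8, -3, 0], "angular": [0, 0, 0], "claw": -1},
  {"slide": [0, 0, 0], "angular": [0, 0, 0], "claw": -1},
  {"slide": [0, 0, 0], "angular": [0, 0, 0], "claw": -1},
])

```text
time: 14.0
ee_pos: [0.4636, 0.1982, 0.2093]
tcp_rot: [179.9, 0.1, 90.0]
wrist_force: [0.4, -0.4, -1.2]
opening: 0.0233
grasp_force: 39.4
```

```bash
python3 - <<'E'
from h import *
im,i=grab("wrist"); p=bot.get_obs()["ee_pos"]
print(proj(i,np.array([.4624,.2021,.125])),[proj(i,p+np.array([0,0,-h])) for h in (-.0075,.0286)])
cv2.imwrite("pics/w6.png",im)
to([.4624,.2021,.1616])
E
```

```text
(np.float64(326.5717887587291), np.float64(209.59701185322956)) [(np.float64(329.9981338895177), np.float64(283.71863402899123)), (np.float64(329.1826347835259), np.float64(248.05064972983723))]
pose [0.4638 0.1979 0.2093] [1.7992e+02 6.0000e-02 8.9940e+01] t 14.1 q [ 23.  -2.  -2.  90.  -0. 113.]
rotvec [ 0.08  0.06 -0.06] slide [ 4.2 -1.4 47.7]
```

View pics/w6.png

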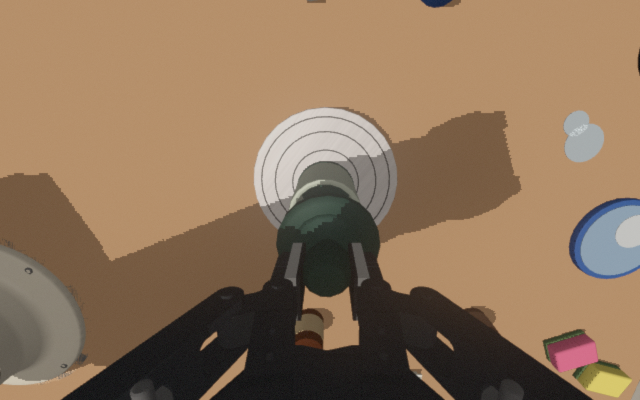

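The lid is held level: rim centre about (328,245), prediction (329,248). It sits within ~1.5 mm of where it should be over the canister mouth, well inside the 4 mm clearance. Lowering.

>>> play_rows([
  {"slide": [2.2, -1, 5], "angular": [0, 0, 0], "claw": -1},
  {"slide": [0, 0, 12], "angular": [0, 0, 0], "claw": -1},
  {"slide": [0, 0, 12], "angular": [0, 0, 0], "claw": -1},
  {"slide": [0, 0, 8], "angular": [0, 0, 0], "claw": -1},
  {"slide": [0, 0, 5], "angular": [0, 0, 0], "claw": -1},
  {"slide": [0, 0, 3], "angular": [0, 0, 0], "claw": -1},
  {"slide": [0, 0, 0], "angular": [0, 0, 0], "claw": -1},
  {"slide": [0, 0, 0], "angular": [0, 0, 0], "claw": -1},
])

```text
time: 14.85
ee_pos: [0.4628, 0.2006, 0.1645]
tcp_rot: [179.9, 0.0, 90.0]
wrist_force: [0.4, -0.4, -1.5]
opening: 0.0232
grasp_force: 39.3
```

>>> play_rows([
  {"slide": [0, 0, 2], "angular": [0, 0, 0], "claw": -1},
  {"slide": [0, 0, 1], "angular": [0, 0, 0], "claw": -1},
  {"slide": [0, 0, 0], "angular": [0, 0, 0], "claw": -1},
  {"slide": [0, 0, 0], "angular": [0, 0, 0], "claw": -1},
])

```text
time: 15.25
ee_pos: [0.4627, 0.2006, 0.1613]
tcp_rot: [179.9, 0.0, 90.0]
wrist_force: [0.3, -0.2, -0.7]
opening: 0.0233
grasp_force: 39.4
```

>>> play_rows([
  {"slide": [0, 0, 1], "angular": [0, 0, 0], "claw": -1},
  {"slide": [0, 0, 0], "angular": [0, 0, 0], "claw": -1},
  {"slide": [0, 0, 0], "angular": [0, 0, 0], "claw": -1},
])

```text
time: 15.55
ee_pos: [0.4629, 0.2006, 0.161]
tcp_rot: [179.9, 0.0, 90.0]
wrist_force: [-1.6, -2.3, 5.1]
opening: 0.0236
grasp_force: 39.8
```

Seated: contact at the expected height, 0.161. Releasing and heading for the blue pot.

>>> play_rows([
  {"slide": [0, 0, 0], "angular": [0, 0, 0], "claw": 0.2},
  {"slide": [0, 0, 0], "angular": [0, 0, 0], "claw": 0.2},
  {"slide": [0, 0, 0], "angular": [0, 0, 0], "claw": 0.2},
  {"slide": [0, 0, -15], "angular": [0, 0, 0], "claw": 0.2},
  {"slide": [0, 0, -30], "angular": [0, 0, 0], "claw": 0.2},
  {"slide": [0, 0, -25], "angular": [0, 0, 0], "claw": 0.2},
  {"slide": [15, 10, 0], "angular": [0, 0, 0], "claw": 1},
  {"slide": [35, 20, 0], "angular": [0, 0, 0], "claw": 1},
])

```text
time: 16.35
ee_pos: [0.4932, 0.2501, 0.2337]
tcp_rot: [179.7, -0.0, 89.8]
wrist_force: [0.0, -0.1, 0.9]
opening: 0.0777
grasp_force: 0.0
```

>>> play_rows([
  {"slide": [35, 20, 0], "angular": [0, 0, 0], "claw": 0.6},
  {"slide": [35, 20, 10], "angular": [0, 0, 0], "claw": 0.6},
  {"slide": [30, 16, 30], "angular": [0, 0, 0], "claw": 0.6},
  {"slide": [25, 12, 30], "angular": [0, 0, 0], "claw": 0.6},
  {"slide": [14, 8, 10], "angular": [0, 0, 0], "claw": 0.6},
  {"slide": [0, 0, 0], "angular": [0, 0, 0], "claw": 0.6},
  {"slide": [0, 0, 0], "angular": [0, 0, 0], "claw": 0.6},
])

```text
time: 17.05
ee_pos: [0.5688, 0.3895, 0.1511]
tcp_rot: [179.9, 0.1, 90.0]
wrist_force: [-0.7, -0.3, 0.7]
opening: 0.0685
grasp_force: 0.0
```

```bash
python3 - <<'E'
from h import *
im,i=grab("wrist"); hsv=cv2.cvtColor(im,cv2.COLOR_BGR2HSV)
u,v=proj(i,np.array([.5693,.3899,.023]));print(u,v)
m=((hsv[...,0]>95)&(hsv[...,0]<125)&(hsv[...,1]>100)).astype(np.uint8)
b=blob(m,u,v,60); ys,xs=np.nonzero(b); print(len(xs),xs.min(),xs.max(),ys.min(),ys.max()); print(ray(i,xs.mean(),ys.mean(),.025))
to([.5693,.3899,.028])
im,i=grab("top"); hsv=cv2.cvtColor(im,cv2.COLOR_BGR2HSV);u,v=proj(i,np.array([.4625,.2006,.15]));print(u,v)
cv2.imwrite("pics/t6.png",cv2.resize(im[int(v)-70:int(v)+70,int(u)-70:int(u)+70],None,fx=4,fy=4,interpolation=cv2.INTER_CUBIC))
E
```

```text
328.38020484213064 197.17022179926687
368 309 350 176 190
[0.56956693 0.40422044 0.025     ]
pose [0.569  0.3892 0.152 ] [1.7985e+02 1.0000e-02 8.9960e+01] t 17.1 q [ 34.  24.  22.  88.  -0. 124.]
rotvec [ 0.15  0.01 -0.04] slide [  0.7   0.3 124. ]
219.85329201392145 192.47876898978262
```

View pics/t6.png

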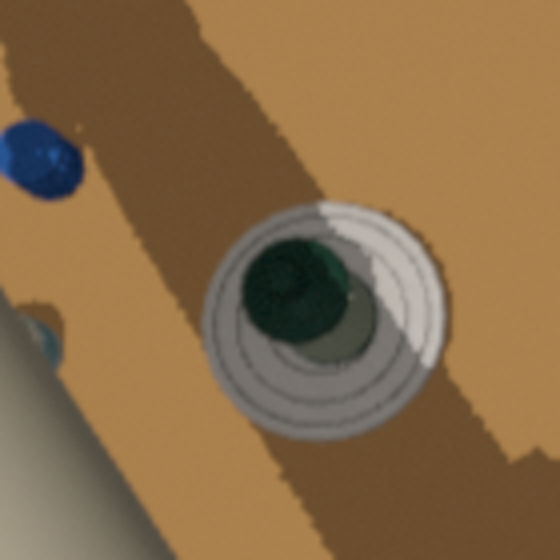

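The lid sits evenly on the canister: crop (296,290), rim covering the mouth. The blue-pot mask was only partial, so I'm redoing it with blue greater than red.

```bash
python3 - <<'E'
from h import *
im,i=grab("wrist"); f=im.astype(int)
b=blob(((f[...,0]>f[...,2]+15)).astype(np.uint8),328,197,90); ys,xs=np.nonzero(b); print(len(xs),xs.min(),xs.max(),ys.min(),ys.max()); print(ray(i,xs.mean(),ys.mean(),.028))
print(f[150:260:10,329].tolist()); print([proj(i,np.array([.5693,.3899+d,z])) for d,z in ((.022,0),(.022,.046),(-.022,.046))])
cv2.imwrite("pics/w7.png",im)
E
```

```text
2044 307 355 169 221
[0.57144944 0.3926687  0.028     ]
[[104, 139, 175], [103, 140, 176], [82, 62, 63], [153, 108, 87], [142, 99, 78], [89, 61, 56], [100, 67, 59], [147, 96, 74], [66, 89, 115], [62, 86, 111], [63, 86, 113]]
[(np.float64(327.6289040836411), np.float64(168.2278615707207)), (np.float64(328.03579303842946), np.float64(179.24572609837335)), (np.float64(328.0789723729828), np.float64(228.32527990169012))]
```

View pics/w7.png

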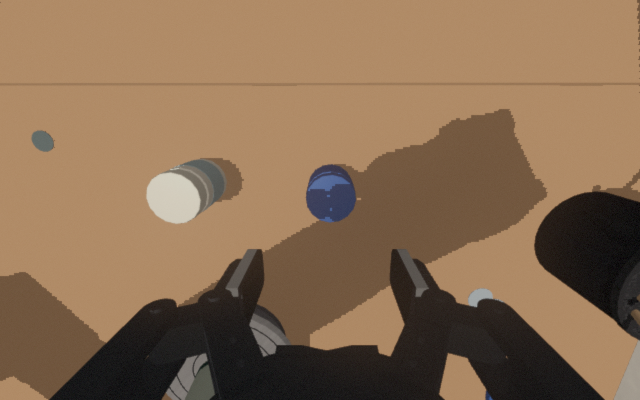

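The pot cap is centred at (331,196), so the pot is about 4–5 mm further in y and 2 mm in x. Descending to grip.

>>> play_rows([
  {"slide": [5, 2, 10], "angular": [0, 0, 0], "claw": 0.6},
  {"slide": [0, 0, 35], "angular": [0, 0, 0], "claw": 0.6},
  {"slide": [0, 0, 35], "angular": [0, 0, 0], "claw": 0.6},
  {"slide": [0, 0, 25], "angular": [0, 0, 0], "claw": 0.6},
  {"slide": [0, 0, 13], "angular": [0, 0, 0], "claw": 0.6},
  {"slide": [0, 0, 0], "angular": [0, 0, 0], "claw": 0.6},
  {"slide": [0, 0, 0], "angular": [0, 0, 0], "claw": 0.6},
])

```text
time: 17.9
ee_pos: [0.5715, 0.3947, 0.0336]
tcp_rot: [179.8, -0.0, 90.0]
wrist_force: [0.2, -0.4, 0.1]
opening: 0.0688
grasp_force: 0.0
```

>>> play_rows([
  {"slide": [0, 0, 0], "angular": [0, 0, 0], "claw": -1},
  {"slide": [0, 0, 0], "angular": [0, 0, 0], "claw": -1},
  {"slide": [0, 0, 0], "angular": [0, 0, 0], "claw": -1},
  {"slide": [0, 0, 0], "angular": [0, 0, 0], "claw": -1},
  {"slide": [0, 0, 0], "angular": [0, 0, 0], "claw": -1},
])

```text
time: 18.4
ee_pos: [0.5718, 0.395, 0.0344]
tcp_rot: [179.8, -0.1, 90.0]
wrist_force: [0.0, -0.2, 6.5]
opening: 0.0423
grasp_force: 40.8
```

>>> play_rows([
  {"slide": [0, 0, -15], "angular": [0, 0, 0], "claw": -1},
  {"slide": [0, 0, -30], "angular": [0, 0, 0], "claw": -1},
  {"slide": [0, 0, -40], "angular": [0, 0, 0], "claw": -1},
  {"slide": [0, 0, -30], "angular": [0, 0, 0], "claw": -1},
  {"slide": [-20, 3, -10], "angular": [0, 0, 0], "claw": -1},
  {"slide": [-40, 5, 0], "angular": [0, 0, 0], "claw": -1},
  {"slide": [-45, 6, 0], "angular": [0, 0, 0], "claw": -1},
  {"slide": [-45, 6, 0], "angular": [0, 0, 0], "claw": -1},
])

```text
time: 19.2
ee_pos: [0.5904, 0.2423, 0.1575]
tcp_rot: [179.9, 0.1, 90.0]
wrist_force: [0.9, 0.4, -0.8]
opening: 0.0422
grasp_force: 40.9
```

>>> play_rows([
  {"slide": [-45, 6, 0], "angular": [0, 0, 0], "claw": -1},
  {"slide": [-45, 6, 0], "angular": [0, 0, 0], "claw": -1},
  {"slide": [-45, 6, 0], "angular": [0, 0, 0], "claw": -1},
  {"slide": [-45, 6, 0], "angular": [0, 0, 0], "claw": -1},
  {"slide": [-45, 6, 0], "angular": [0, 0, 0], "claw": -1},
  {"slide": [-45, 6, 0], "angular": [0, 0, 0], "claw": -1},
  {"slide": [-45, 6, 0], "angular": [0, 0, 0], "claw": -1},
  {"slide": [-40, 6, 0], "angular": [0, 0, 0], "claw": -1},
])

```text
time: 20.0
ee_pos: [0.6378, -0.1135, 0.158]
tcp_rot: [179.9, 0.1, 89.9]
wrist_force: [0.7, 0.2, -1.0]
opening: 0.0426
grasp_force: 40.9
```

```bash
python3 - <<'E'
from h import *
to([.651,-.195,.06])
im,i=grab("wrist"); cv2.imwrite("pics/w8.png",im)
for P in ([.6034,-.2906,.01],[.6056,-.0986,.01],[.471,-.289,.01],[.4733,-.097,.01],[.551,-.4098,.046],[.6621,-.0099,.062]): print(np.round(proj(i,np.array(P)),1))
E
```

```text
pose [ 0.6378 -0.1135  0.158 ] [1.7994e+02 6.0000e-02 8.9910e+01] t 20.0 q [-10.  18.  15.  87.  -0.  80.]
rotvec [ 0.06  0.06 -0.09] slide [-81.5  13.2  98. ]
[299.  335.7]
[294.7 177.1]
[186.8 335. ]
[158.5 175.9]
[255.6 439.2]
[362.5  70.6]
```

View pics/w8.png

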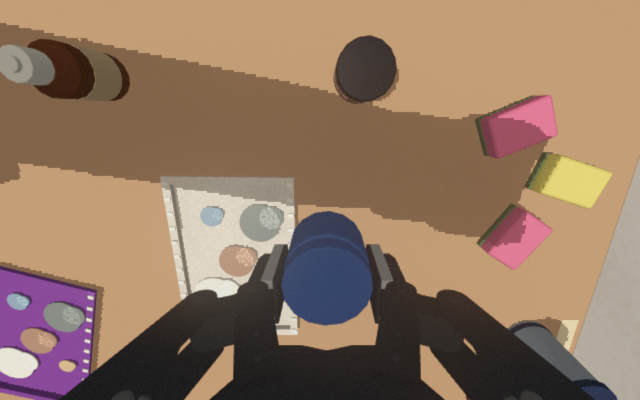

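The tray's far corners are at (295,178) and (298,334), matching the prediction within about 1 mm. Placing the pot.

>>> play_rows([
  {"slide": [-35, 6, 0], "angular": [0, 0, 0], "claw": -1},
  {"slide": [-30, 4, 20], "angular": [0, 0, 0], "claw": -1},
  {"slide": [-10, 2, 30], "angular": [0, 0, 0], "claw": -1},
  {"slide": [0, 0, 30], "angular": [0, 0, 0], "claw": -1},
  {"slide": [0, 0, 20], "angular": [0, 0, 0], "claw": -1},
  {"slide": [0, 0, 0], "angular": [0, 0, 0], "claw": -1},
  {"slide": [0, 0, 0], "angular": [0, 0, 0], "claw": -1},
])

```text
time: 20.75
ee_pos: [0.6502, -0.1859, 0.0584]
tcp_rot: [179.9, 0.0, 90.0]
wrist_force: [0.6, -0.1, -0.7]
opening: 0.0426
grasp_force: 41.0
```

```bash
python3 -c "
from h import *
to([.6515,-.195,.035])"
```

```text
pose [ 0.6502 -0.1859  0.0584] [1.7994e+02 4.0000e-02 8.9950e+01] t 20.8 q [-16.  23.  10.  77.  -0.  74.]
rotvec [ 0.06  0.04 -0.05] slide [-9.1  1.3 23.4]
```

>>> play_rows([
  {"slide": [-9, 1.3, 10], "angular": [0, 0, 0], "claw": -1},
  {"slide": [0, 0, 8], "angular": [0, 0, 0], "claw": -1},
  {"slide": [0, 0, 5], "angular": [0, 0, 0], "claw": -1},
  {"slide": [0, 0, 1], "angular": [0, 0, 0], "claw": -1},
  {"slide": [0, 0, 0], "angular": [0, 0, 0], "claw": -1},
  {"slide": [0, 0, 0], "angular": [0, 0, 0], "claw": -1},
])

```text
time: 21.35
ee_pos: [0.652, -0.1947, 0.0343]
tcp_rot: [179.9, 0.1, 90.0]
wrist_force: [-1.6, -0.8, 2.2]
opening: 0.0424
grasp_force: 42.1
```

>>> play_rows([
  {"slide": [0, 0, 0], "angular": [0, 0, 0], "claw": 0.4},
  {"slide": [0, 0, 0], "angular": [0, 0, 0], "claw": 0.4},
  {"slide": [0, 0, 0], "angular": [0, 0, 0], "claw": 0.4},
  {"slide": [0, 0, -15], "angular": [0, 0, 0], "claw": 0.4},
  {"slide": [0, 0, -40], "angular": [0, 0, 0], "claw": 0.4},
  {"slide": [0, 0, -45], "angular": [0, 0, 0], "claw": 0.4},
  {"slide": [10, -4, -45], "angular": [0, 0, 0], "claw": 0.6},
  {"slide": [25, -9, -40], "angular": [0, 0, 0], "claw": 0.6},
])

```text
time: 22.15
ee_pos: [0.6387, -0.1604, 0.2222]
tcp_rot: [179.8, 0.1, 89.9]
wrist_force: [0.7, 0.4, 0.4]
opening: 0.0682
grasp_force: 0.0
```

>>> play_rows([
  {"slide": [42, -15, 0], "angular": [0, 0, 0], "claw": 0.6},
  {"slide": [42, -15, 0], "angular": [0, 0, 0], "claw": 0.6},
  {"slide": [42, -15, 0], "angular": [0, 0, 0], "claw": 0.6},
  {"slide": [42, -15, 0], "angular": [0, 0, 0], "claw": 0.6},
  {"slide": [42, -15, 0], "angular": [0, 0, 0], "claw": 0.6},
  {"slide": [42, -15, 0], "angular": [0, 0, 0], "claw": 0.6},
  {"slide": [42, -15, 0], "angular": [0, 0, 0], "claw": 0.6},
  {"slide": [42, -15, 0], "angular": [0, 0, 0], "claw": 0.6},
])

```text
time: 22.95
ee_pos: [0.518, 0.1782, 0.2199]
tcp_rot: [179.8, 0.0, 90.0]
wrist_force: [0.8, 1.2, -0.7]
opening: 0.0683
grasp_force: 0.0
```

>>> play_rows([
  {"slide": [42, -15, 0], "angular": [0, 0, 0], "claw": 0.6},
  {"slide": [42, -15, 0], "angular": [0, 0, 0], "claw": 0.6},
  {"slide": [42, -15, 0], "angular": [0, 0, 0], "claw": 0.6},
  {"slide": [42, -15, 15], "angular": [0, 0, 0], "claw": 0.6},
  {"slide": [35, -12, 20], "angular": [0, 0, 0], "claw": 0.6},
  {"slide": [20, -6, 15], "angular": [0, 0, 0], "claw": 0.6},
  {"slide": [0, 0, 0], "angular": [0, 0, 0], "claw": 0.6},
  {"slide": [0, 0, 0], "angular": [0, 0, 0], "claw": 0.6},
])

```text
time: 23.75
ee_pos: [0.4409, 0.3997, 0.169]
tcp_rot: [179.9, 0.0, 90.0]
wrist_force: [0.1, 0.1, 0.5]
opening: 0.0684
grasp_force: 0.0
```

```bash
python3 - <<'E'
from h import *
im,i=grab("wrist"); hsv=cv2.cvtColor(im,cv2.COLOR_BGR2HSV)
u,v=proj(i,np.array([.4459,.3949,.062]));print(u,v)
m=((hsv[...,1]<75)&(hsv[...,2]>100)).astype(np.uint8)
b=blob(m,u,v,60); ys,xs=np.nonzero(b); print(len(xs),xs.min(),xs.max(),ys.min(),ys.max()); print(ray(i,xs.mean(),ys.mean(),.035))
print([proj(i,np.array([.4459,.3949+d,z])) for d,z in ((.022,0),(.022,.062),(-.022,.062))])
to([.4459,.3949,.040])
cv2.imwrite("pics/w9.png",im)
E
```

```text
333.77404062401257 210.32000705804066
2254 311 360 166 227
[0.44729867 0.39674349 0.035     ]
[(np.float64(332.3544067557433), np.float64(170.21673563928945)), (np.float64(333.95493532174385), np.float64(185.5060884726189)), (np.float64(333.6029682672446), np.float64(233.78656293997273))]
pose [0.4414 0.3993 0.1695] [1.7986e+02 1.0000e-02 8.9970e+01] t 23.8 q [ 42.  10.   7.  87.  -0. 132.]
rotvec [ 0.14  0.01 -0.03] slide [ -4.4   4.5 129.5]
```

View pics/w9.png

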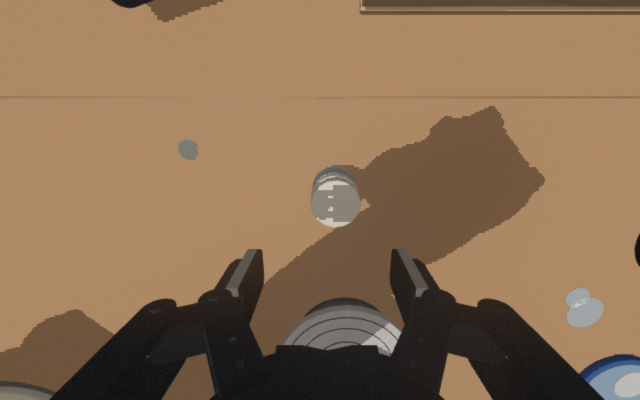

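The jar cap is at (335,203), so the jar is about (0.4475, 0.399). Descending.

>>> play_rows([
  {"slide": [0.3, 6, 15], "angular": [0.1, 0, 0], "claw": 0.6},
  {"slide": [0, 0, 35], "angular": [0, 0, 0], "claw": 0.6},
  {"slide": [0, 0, 40], "angular": [0, 0, 0], "claw": 0.6},
  {"slide": [0, 0, 28], "angular": [0, 0, 0], "claw": 0.6},
  {"slide": [0, 0, 13], "angular": [0, 0, 0], "claw": 0.6},
  {"slide": [0, 0, 0], "angular": [0, 0, 0], "claw": 0.6},
  {"slide": [0, 0, 0], "angular": [0, 0, 0], "claw": 0.6},
])

```text
time: 24.5
ee_pos: [0.448, 0.3999, 0.0385]
tcp_rot: [179.9, -0.0, 89.9]
wrist_force: [-0.9, -0.4, 0.0]
opening: 0.0684
grasp_force: 0.0
```

>>> play_rows([
  {"slide": [0, 0, 0], "angular": [0, 0, 0], "claw": -1},
  {"slide": [0, 0, 0], "angular": [0, 0, 0], "claw": -1},
  {"slide": [0, 0, 0], "angular": [0, 0, 0], "claw": -1},
  {"slide": [0, 0, 0], "angular": [0, 0, 0], "claw": -1},
  {"slide": [0, 0, 0], "angular": [0, 0, 0], "claw": -1},
])

```text
time: 25.0
ee_pos: [0.4479, 0.4005, 0.0391]
tcp_rot: [179.9, -0.1, 90.0]
wrist_force: [0.6, -0.7, 6.3]
opening: 0.0431
grasp_force: 40.6
```

>>> play_rows([
  {"slide": [0, 0, -15], "angular": [0, 0, 0], "claw": -1},
  {"slide": [0, 0, -40], "angular": [0, 0, 0], "claw": -1},
  {"slide": [0, 0, -45], "angular": [0, 0, 0], "claw": -1},
  {"slide": [0, 0, -45], "angular": [0, 0, 0], "claw": -1},
  {"slide": [-5, 2, -45], "angular": [0, 0, 0], "claw": -1},
  {"slide": [-20, 8, -20], "angular": [0, 0, 0], "claw": -1},
  {"slide": [-35, 14, 0], "angular": [0, 0, 0], "claw": -1},
  {"slide": [-40, 15, 0], "angular": [0, 0, 0], "claw": -1},
])

```text
time: 25.8
ee_pos: [0.4864, 0.2997, 0.2495]
tcp_rot: [179.9, -0.0, 90.1]
wrist_force: [0.9, -0.1, -0.8]
opening: 0.0427
grasp_force: 40.9
```

>>> play_rows([
  {"slide": [-40, 15, 0], "angular": [0, 0, 0], "claw": -1},
  {"slide": [-40, 15, 0], "angular": [0, 0, 0], "claw": -1},
  {"slide": [-40, 15, 0], "angular": [0, 0, 0], "claw": -1},
  {"slide": [-40, 15, 0], "angular": [0, 0, 0], "claw": -1},
  {"slide": [-40, 15, 0], "angular": [0, 0, 0], "claw": -1},
  {"slide": [-40, 15, 0], "angular": [0, 0, 0], "claw": -1},
  {"slide": [-40, 15, 0], "angular": [0, 0, 0], "claw": -1},
  {"slide": [-40, 15, 0], "angular": [0, 0, 0], "claw": -1},
])

```text
time: 26.6
ee_pos: [0.6061, -0.0218, 0.249]
tcp_rot: [179.9, 0.0, 90.0]
wrist_force: [0.7, 1.3, -0.6]
opening: 0.043
grasp_force: 40.9
```

>>> play_rows([
  {"slide": [-40, 15, 0], "angular": [0, 0, 0], "claw": -1},
  {"slide": [-35, 15, 20], "angular": [0, 0, 0], "claw": -1},
  {"slide": [-15, 5, 35], "angular": [0, 0, 0], "claw": -1},
  {"slide": [0, 0, 40], "angular": [0, 0, 0], "claw": -1},
  {"slide": [0, 0, 30], "angular": [0, 0, 0], "claw": -1},
  {"slide": [0, 0, 15], "angular": [0, 0, 0], "claw": -1},
  {"slide": [0, 0, 0], "angular": [0, 0, 0], "claw": -1},
  {"slide": [0, 0, 0], "angular": [0, 0, 0], "claw": -1},
])

```text
time: 27.4
ee_pos: [0.6415, -0.1101, 0.1096]
tcp_rot: [179.9, 0.1, 90.0]
wrist_force: [0.0, 0.0, 0.4]
opening: 0.0428
grasp_force: 40.9
```

```bash
python3 - <<'E'
from h import *
to([.652,-.126,.040])
im,i=grab("wrist"); cv2.imwrite("pics/w10.png",im)
print(proj(i,np.array([.652,-.1947,.046])))
E
```

```text
pose [ 0.6415 -0.1101  0.1096] [1.799e+02 7.000e-02 8.999e+01] t 27.4 q [-10.  18.  10.  82.  -0.  80.]
rotvec [ 0.1   0.07 -0.01] slide [-15.9  10.5  69.6]
(np.float64(341.5118423920962), np.float64(322.45455317635367))
```

>>> play_rows([
  {"slide": [-16, 10.5, 5], "angular": [0, 0, 0], "claw": -1},
  {"slide": [0, 0, 20], "angular": [0, 0, 0], "claw": -1},
  {"slide": [0, 0, 20], "angular": [0, 0, 0], "claw": -1},
  {"slide": [0, 0, 14], "angular": [0, 0, 0], "claw": -1},
  {"slide": [0, 0, 8], "angular": [0, 0, 0], "claw": -1},
  {"slide": [0, 0, 0], "angular": [0, 0, 0], "claw": -1},
  {"slide": [0, 0, 0], "angular": [0, 0, 0], "claw": -1},
])

```text
time: 28.15
ee_pos: [0.6518, -0.1263, 0.0416]
tcp_rot: [179.9, 0.1, 90.0]
wrist_force: [0.1, 0.0, -0.5]
opening: 0.0427
grasp_force: 41.0
```

>>> play_rows([
  {"slide": [0, 0, 1.5], "angular": [0, 0, 0], "claw": -1},
  {"slide": [0, 0, 1.5], "angular": [0, 0, 0], "claw": -1},
  {"slide": [0, 0, 0], "angular": [0, 0, 0], "claw": -1},
  {"slide": [0, 0, 0], "angular": [0, 0, 0], "claw": -1},
])

```text
time: 28.55
ee_pos: [0.6519, -0.1264, 0.0392]
tcp_rot: [179.9, 0.1, 90.0]
wrist_force: [-1.2, 1.1, 5.9]
opening: 0.0429
grasp_force: 41.5
```

>>> play_rows([
  {"slide": [0, 0, 0], "angular": [0, 0, 0], "claw": 0.4},
  {"slide": [0, 0, 0], "angular": [0, 0, 0], "claw": 0.4},
  {"slide": [0, 0, 0], "angular": [0, 0, 0], "claw": 0.4},
  {"slide": [0, 0, -15], "angular": [0, 0, 0], "claw": 0.4},
  {"slide": [0, 0, -40], "angular": [0, 0, 0], "claw": 0.4},
  {"slide": [0, 0, -45], "angular": [0, 0, 0], "claw": 0.4},
  {"slide": [8, -15, -40], "angular": [0, 0, 0], "claw": 0.6},
  {"slide": [20, -35, 0], "angular": [0, 0, 0], "claw": 0.6},
])

```text
time: 29.35
ee_pos: [0.6046, -0.0992, 0.1851]
tcp_rot: [179.4, 0.2, 89.9]
wrist_force: [-0.3, 0.5, 0.6]
opening: 0.0684
grasp_force: 0.0
```

>>> play_rows([
  {"slide": [22, -40, 0], "angular": [0, 0, 0], "claw": 0.6},
  {"slide": [22, -40, 0], "angular": [0, 0, 0], "claw": 0.6},
  {"slide": [22, -40, 0], "angular": [0, 0, 0], "claw": 0.6},
  {"slide": [16, -30, 0], "angular": [0, 0, 0], "claw": 0.6},
  {"slide": [8, -14, 0], "angular": [0, 0, 0], "claw": 0.6},
  {"slide": [0, 0, 0], "angular": [0, 0, 0], "claw": 0.6},
  {"slide": [0, 0, 0], "angular": [0, 0, 0], "claw": 0.6},
])

```text
time: 30.05
ee_pos: [0.438, -0.0081, 0.1785]
tcp_rot: [179.9, 0.1, 90.0]
wrist_force: [-0.1, 1.1, -0.2]
opening: 0.0684
grasp_force: 0.0
```

```bash
python3 - <<'E'
from h import *
im,i=grab("wrist")
print([np.round(proj(i,np.array([.438,-.0087+d,z])),1) for d,z in ((0,.085),(.02,0),(0,.056),(0,0))])
to([.438,-.0087,.040])
cv2.imwrite("pics/w11.png",im)
E
```

```text
[array([328.1, 211. ]), array([327.5, 166.3]), array([327.8, 200.1]), array([327.5, 184.4])]
pose [ 0.4382 -0.0083  0.1781] [1.7994e+02 5.0000e-02 8.9970e+01] t 30.1 q [ -1. -11. -13.  88.  -0.  89.]
rotvec [ 0.06  0.05 -0.03] slide [ -0.4  -0.2 138.1]
```

View pics/w11.png

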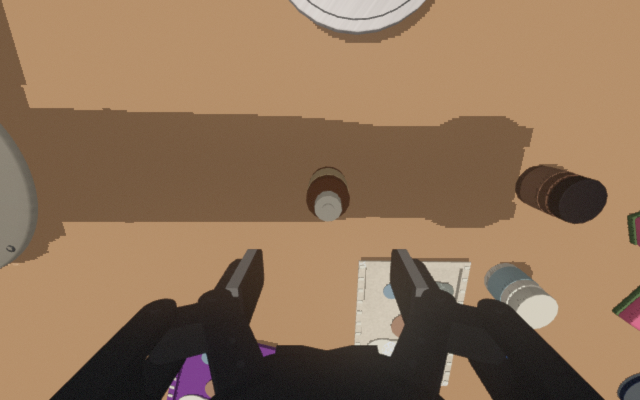

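The bottle cap is at (328,206) against (328,211) predicted, so I'll shift about 2.5 mm in y. Descending.

>>> play_rows([
  {"slide": [2.5, 0, 15], "angular": [0, 0, 0], "claw": 0.6},
  {"slide": [0, 0, 35], "angular": [0, 0, 0], "claw": 0.6},
  {"slide": [0, 0, 40], "angular": [0, 0, 0], "claw": 0.6},
  {"slide": [0, 0, 30], "angular": [0, 0, 0], "claw": 0.6},
  {"slide": [0, 0, 18], "angular": [0, 0, 0], "claw": 0.6},
  {"slide": [0, 0, 0], "angular": [0, 0, 0], "claw": 0.6},
  {"slide": [0, 0, 0], "angular": [0, 0, 0], "claw": 0.6},
])

```text
time: 30.8
ee_pos: [0.4373, -0.0058, 0.0391]
tcp_rot: [-179.9, 0.0, 89.9]
wrist_force: [0.1, 0.6, 0.6]
opening: 0.0681
grasp_force: 0.0
```

>>> play_rows([
  {"slide": [0, 0, 0], "angular": [0, 0, 0], "claw": -1},
  {"slide": [0, 0, 0], "angular": [0, 0, 0], "claw": -1},
  {"slide": [0, 0, 0], "angular": [0, 0, 0], "claw": -1},
  {"slide": [0, 0, 0], "angular": [0, 0, 0], "claw": -1},
  {"slide": [0, 0, 0], "angular": [0, 0, 0], "claw": -1},
])

```text
time: 31.3
ee_pos: [0.4383, -0.0057, 0.0407]
tcp_rot: [179.9, 0.1, 90.0]
wrist_force: [0.7, 0.2, 5.9]
opening: 0.0393
grasp_force: 40.3
```

>>> play_rows([
  {"slide": [0, 0, -15], "angular": [0, 0, 0], "claw": -1},
  {"slide": [0, 0, -40], "angular": [0, 0, 0], "claw": -1},
  {"slide": [0, 0, -45], "angular": [0, 0, 0], "claw": -1},
  {"slide": [-10, 8, -35], "angular": [0, 0, 0], "claw": -1},
  {"slide": [-26, 22, 0], "angular": [0, 0, 0], "claw": -1},
  {"slide": [-32, 27, 0], "angular": [0, 0, 0], "claw": -1},
  {"slide": [-32, 27, 0], "angular": [0, 0, 0], "claw": -1},
  {"slide": [-32, 27, 0], "angular": [0, 0, 0], "claw": -1},
])

```text
time: 32.1
ee_pos: [0.5493, -0.139, 0.1748]
tcp_rot: [180.0, 0.1, 90.0]
wrist_force: [-0.2, 0.8, -0.2]
opening: 0.0391
grasp_force: 40.6
```

>>> play_rows([
  {"slide": [-32, 27, 0], "angular": [0, 0, 0], "claw": -1},
  {"slide": [-32, 27, 0], "angular": [0, 0, 0], "claw": -1},
  {"slide": [-30, 25, 0], "angular": [0, 0, 0], "claw": -1},
  {"slide": [-20, 16, 0], "angular": [0, 0, 0], "claw": -1},
  {"slide": [-10, 7, 0], "angular": [0, 0, 0], "claw": -1},
  {"slide": [0, 0, 0], "angular": [0, 0, 0], "claw": -1},
  {"slide": [0, 0, 0], "angular": [0, 0, 0], "claw": -1},
])

```text
time: 32.8
ee_pos: [0.65, -0.2614, 0.1744]
tcp_rot: [-180.0, 0.0, 90.0]
wrist_force: [0.2, -0.7, -1.2]
opening: 0.0392
grasp_force: 40.6
```

```bash
python3 - <<'E'
from h import *
to([.651,-.262,.042])
im,i=grab("wrist"); cv2.imwrite("pics/w12.png",im)
E
```

```text
pose [ 0.65   -0.2614  0.1744] [-1.7995e+02  2.0000e-02  8.9960e+01] t 32.8 q [-22.  26.  27.  91.  -0.  68.]
rotvec [-0.05  0.02 -0.04] slide [ -0.6   1.  132.4]
```

>>> play_rows([
  {"slide": [-0.6, 1, 15], "angular": [0, 0, 0], "claw": -1},
  {"slide": [0, 0, 35], "angular": [0, 0, 0], "claw": -1},
  {"slide": [0, 0, 35], "angular": [0, 0, 0], "claw": -1},
  {"slide": [0, 0, 28], "angular": [0, 0, 0], "claw": -1},
  {"slide": [0, 0, 15], "angular": [0, 0, 0], "claw": -1},
  {"slide": [0, 0, 5], "angular": [0, 0, 0], "claw": -1},
  {"slide": [0, 0, 0], "angular": [0, 0, 0], "claw": -1},
  {"slide": [0, 0, 0], "angular": [0, 0, 0], "claw": -1},
])

```text
time: 33.65
ee_pos: [0.6516, -0.2623, 0.0425]
tcp_rot: [179.9, 0.1, 90.0]
wrist_force: [-0.7, -0.1, -0.7]
opening: 0.0387
grasp_force: 40.8
```

>>> play_rows([
  {"slide": [0, 0, 1.5], "angular": [0, 0, 0], "claw": -1},
  {"slide": [0, 0, 1], "angular": [0, 0, 0], "claw": -1},
  {"slide": [0, 0, 0], "angular": [0, 0, 0], "claw": -1},
  {"slide": [0, 0, 0], "angular": [0, 0, 0], "claw": -1},
])

```text
time: 34.05
ee_pos: [0.6518, -0.2625, 0.0408]
tcp_rot: [179.9, 0.1, 90.0]
wrist_force: [-1.3, 0.9, 7.3]
opening: 0.039
grasp_force: 41.5
```

Contact. Releasing, rising clear and moving back for a final look.

>>> play_rows([
  {"slide": [0, 0, 0], "angular": [0, 0, 0], "claw": 0.4},
  {"slide": [0, 0, 0], "angular": [0, 0, 0], "claw": 0.4},
  {"slide": [0, 0, 0], "angular": [0, 0, 0], "claw": 0.4},
  {"slide": [0, 0, -15], "angular": [0, 0, 0], "claw": 0.4},
  {"slide": [0, 0, -40], "angular": [0, 0, 0], "claw": 0.4},
  {"slide": [0, 0, -45], "angular": [0, 0, 0], "claw": 0.4},
  {"slide": [0, -20, -45], "angular": [0, 0, 0], "claw": 0.4},
  {"slide": [0, -40, -20], "angular": [0, 0, 0], "claw": 0.4},
])

```text
time: 34.85
ee_pos: [0.5929, -0.2624, 0.2093]
tcp_rot: [179.7, 0.2, 90.0]
wrist_force: [-0.0, -0.5, 0.9]
opening: 0.0596
grasp_force: 0.0
```

>>> play_rows([
  {"slide": [0, -40, 0], "angular": [0, 0, 0], "claw": 0.4},
  {"slide": [0, -40, 0], "angular": [0, 0, 0], "claw": 0.4},
  {"slide": [0, -40, 0], "angular": [0, 0, 0], "claw": 0.4},
  {"slide": [0, -40, 0], "angular": [0, 0, 0], "claw": 0.4},
  {"slide": [0, -40, 0], "angular": [0, 0, 0], "claw": 0.4},
  {"slide": [0, -40, 0], "angular": [0, 0, 0], "claw": 0.4},
  {"slide": [0, 0, 0], "angular": [0, 0, 0], "claw": 0.4},
  {"slide": [0, 0, 0], "angular": [0, 0, 0], "claw": 0.4},
])

```text
time: 35.65
ee_pos: [0.351, -0.2624, 0.2057]
tcp_rot: [179.9, 0.1, 89.9]
wrist_force: [0.9, -0.8, 0.0]
opening: 0.06
grasp_force: 0.0
```

```bash
python3 - <<'E'
from h import *
im,i=grab("top"); cv2.imwrite("pics/tf.png",cv2.resize(im[90:270,180:500],None,fx=2.5,fy=2.5,interpolation=cv2.INTER_CUBIC))
for P in ([.652,-.1264,.062],[.652,-.1947,.046],[.6518,-.2625,.085],[.4625,.2006,.169]):
    u,v=proj(i,np.array(P)); print(round((u-180+.5)*2.5-.5),round((v-90+.5)*2.5-.5))
E
```

```text
450 89
514 94
589 79
95 252
```

View pics/tf.png

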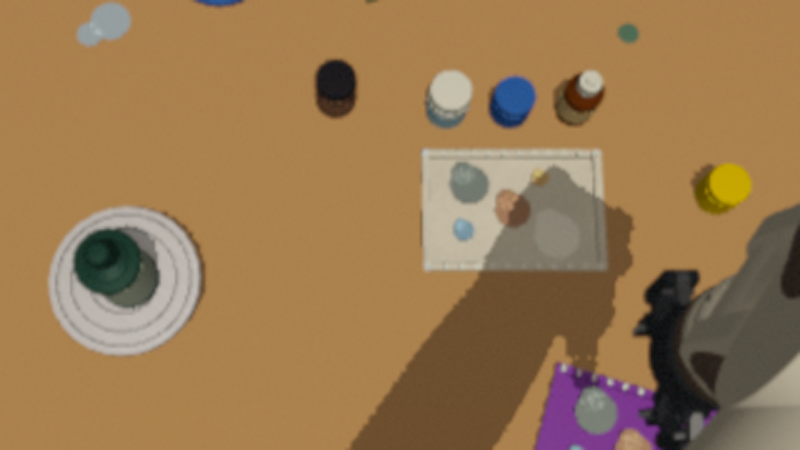

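The final view matches the intended spots:
- **Paints:** jar (451,89), pot (515,95) and bottle cap (591,81), in line behind the white tray.
- **Canister and lid:** lidded on the wheel at (107,261).
- **Bystanders:** the yellow pot and brown jar haven't moved.

```bash
python3 -c "
from workcell import bot
print(bot.job_done())"
```

```text
the job is handed in; nothing more can be done
None
```

The job is done and handed in at about 36 s: the canister is on the wheel with its lid seated, and the jar, pot and bottle are lined up behind the white tray. The final camera view matches the planned positions, but no verdict came back.

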